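Put the dry turner and pastry brush away in the cutlery tray

ROBOT

A 7-joint arm with a two-finger parallel gripper is mounted at the origin on the work surface. World frame = base frame: x ahead of the robot, y to its left, z up, the work surface at z = 0. Lengths are in m, angles in rad, forces in N, time in s.
With the tool pointing down it reaches from about 0.425 to 0.8 m from the base axis. Payload 8.3 kg.
Tool frame: the origin (TCP) lies midway between the tips of the shut fingers; the grasp point (between the pads) lies 19 mm behind it; z points along the fingers, y is the line along which they close (so a half turn about z gives the same grasp; the last joint's range is limited). The gripper opens to 85 mm and grips with 20 to 120 N. Pads are 22 mm wide; open, the fingers measure 114 mm over their backs; the gripper's body (76 mm by 85 mm) begins 54 mm behind the grasp point. The pads swing forward as they close: fully open they stand 13 mm farther back than shut.
Start: joints at [-1.281, 0.383, 0.016, 1.37, -0.006, 1.388, -0.046], TCP at [0.216, 0.587, 0.231] pointing down, gripper open.
Joint ranges: [-2.95, 2.95], [-0.25, 2.06], [-1.52, 1.56], [0.18, 2.33], [-1.44, 4.58], [0.02, 2.06], [-3.01, 3.01]. Speed limits (rad/s): [2.39, 2.39, 3.01, 3.01, 3.14, 3.14, 3.14].

INTERFACE

Orientations are given as a 3x3 rotation matrix whose columns are the frame's x, y, z axes.
In Python, from rig import robot, eyes gives the robot as it stands.
- The arm moves only by the shell command python3 -m inch 'ROWS' [FORCE]. ROWS is JSON, one flat list of numbers, 7 for each row, row after row: the finger opening in mm, from 0 to 85.4, then the shift along the tool's x, y, z in mm, then the turn, a rotation vector about the tool's x, y, z in rad. A call has 1 to 10 rows; each row is the pose to reach, as a shift and turn from the pose commanded when the call began, along the tool's axes at that moment; what a row does not reach only later rows make up. A row lasts 1/8 s, in which the tool goes at most 62.5 mm and 10.7 degrees, less where a joint would pass 70% of its speed; a pose out of reach is approached as far as the arm can. A call with a gripper value outside its range is refused whole. The fingers move at their own pace and stop on an object; FORCE is the grip in N (left out, the last holds). Time passes only in rows, so rows that repeat a pose let the fingers close. It gives the time, the measured TCP pose, the force, the opening and the grip force at its end, in the units of the state.
- robot.read_state(): the state, without advancing time (a new reading comes with each control period).
- eyes.grab_frame(name): name is "scene" or "top" or "wrist"; returns (picture, depth): 480x640x3 uint8, red, green, blue; 480x640 float32, m along the optical axis (not along the pixel's ray), 0 where there is no reading.
- eyes.camera_info(name): a dict with "intrinsics" (3x3 intrinsics, pixels), "distortion" ([k1, k2, p1, p2, k3] as OpenCV has them; the pictures are not rectified), "origin" and "rotation" of the camera in the world. Camera axes: x right, y down, z forward; pixel columns grow to the right and rows downward; lengths in m; the calibration is good to about 2 mm. A picture is of the moment at which its call begins: read the wrist's pose just before it. camera_info takes no time and is no camera call; for the wrist camera it gives the pose at the moment of the call.
- robot.sign_off(): hands the job in; it is judged then, once.
The state is a dict: "t": time; "q": joint angles; "qd": joint speeds; "tau": joint torques, N m; "eef_pos": TCP position; "tcp_rot": TCP orientation; "contact_force": force on the tool from outside, world axes, zero at the start; "torque": the same for the moment, N m; "finger_gap": finger opening in m; "gripper_force": force on a finger pad.
Only numpy, scipy, OpenCV 4.12 (cv2) and the standard library are available. Lean on these libraries where they do the work, as an engineer would, in place of code of your own. Each camera call takes 0.05 s, during which the arm holds its last target. There are 200 camera calls.

TASK

The washing-up in the dish drainer is dry: put the slotted turner and the pastry brush away in the wooden cutlery tray. Lay each one flat on the floor of its own compartment, the turner in the widest compartment and the brush in the other empty one, with their heads to the same end as the heads of the forks and spoons that are already there. Hold each one level as you lower it in and lay it down gently (no dropping, no tipping it in head first), and leave the wooden spoon and everything else where it is.

Things in the scene. Friction and masses are not known exactly. Their poses are not given: they have to be found in the camera images.
- turner: Slotted kitchen turner, 310 mm long, about 130 g, rigid, one flat underside: black bar handle 20 wide, 16 high, then flat steel neck and blade 76 wide, 3 thick. Origin on the underside, mid-width, on the handle 200 mm from the blade's front edge; +x towards the head, z out of the upper face. Along x: handle -110 to +30, neck (11 wide, 5 high) to 115, blade to 200 mm. Starts leaning in the drainer.
- pastry_brush: Pastry brush, 270 mm long, about 70 g, rigid, one flat underside: straight pale wooden handle 16 wide, 16 high, steel ferrule 34 wide, pale head 31 wide, 10 thick. Origin on the underside, mid-width, on the handle 200 mm from the head's tip; +x towards the head, z out of the upper face. Along x: handle -70 to +115, ferrule and head to 200 mm. Starts leaning in the drainer.
- wooden_spoon: Wooden spoon, 310 mm long, handle 14 mm wide, flat round head 56 mm. Same frame as the turner's (origin 200 mm from the tip, +x to the head). Leans in the drainer in the same way. To be left where it is.
- turner_tip (a point): Middle of the front edge of the turner's blade, on the underside (turner x = +200 mm).
- turner_end (a point): End of the turner's handle, on the underside (turner x = -110 mm).
- pastry_brush_tip (a point): Middle of the tip of the brush's head, on the underside (brush x = +200 mm).
- pastry_brush_end (a point): End of the brush's handle, on the underside (brush x = -70 mm).
- tray: Fixed wooden cutlery tray, 360 x 304 mm (its x, y), outer walls 50 high, dividers 46, floor 6 mm thick; origin under its centre, z up. Four compartments run along its x, 346 mm long inside; from +y: table spoons (50 wide), empty widest (96), forks (50), empty (76). The forks' and spoons' heads lie at its -x end, which points to world -x within 23 degrees.
- lane_wide (a point): Centre of the floor of the widest compartment (96 x 346 mm), at floor level, 6 mm above the worktop; axes as the tray's: x along the compartment, heads to -x.
- lane_narrow (a point): Centre of the floor of the other empty compartment (76 x 346 mm), at floor level, 6 mm above the worktop; axes as the tray's: x along the compartment, heads to -x.
- drainer: Fixed steel-wire dish drainer on a drip tray, 270 x 380 mm (its x, y), origin under its centre, z up, +x within 23 degrees of world +x. Drip tray floor 8 mm up; wire sides at x = +-115, y = +-178 mm, top rails 8 mm thick centred 98 mm up, a loop on each y side to 124 mm. Utensils lean over its +x rail; a mug and a tumbler stand in its -x half, up to 110 mm high.
- drainer_rail (a point): Middle of the drainer's +x top rail, 98 mm up. Turner, brush and spoon lean here side by side, in any order, 78 mm apart, heads down on the drip tray towards -x, handles rising to +x about 37 degrees from level, touching the rail some 155 mm from the tip: the origin of each is about 45 mm up its handle beyond the rail, in free air, 130 mm up.
- mug: White mug, 72 mm across, 90 high, upside down in the drainer; origin at the centre of its lower rim. To be left where it is.
- tumbler: Glass tumbler, 68 mm across, 95 high, upside down in the drainer; origin at the centre of its lower rim. To be left where it is.
- pepper_mill: Dark wooden pepper mill, 56 mm across, 153 high, on the worktop; origin at the centre of its foot. To be left where it is.
- storage_jar: Glass storage jar, 76 mm across, 120 high, on the worktop; origin at the centre of its foot. To be left where it is.

How it is judged:
By the outcome, as a careful person would: the job done as asked, in the order asked, and still so for the second after the job is handed in, with the robot touching nothing.
It also fails if it takes over 61 s, if anything falls off the work surface, if the arm or the gripper's body presses on something with over 40 N, if the wrist force passes 120 N, or if a joint passes its speed limit or range.

## Working session

There is one attempt and no reset: what is moved stays moved. The work goes in short steps, Python scripts to look and compute and a shell command to move; the robot and the scene stay as the last step left them, time stands still between calls to the robot, and variables do not carry over. Pictures are saved under pics/ and viewed, at most 10 in all, crops included, and the job is handed in when it is done.

```bash
ls; mkdir -p pics
cat > h.py <<'E'
import numpy as np, cv2, json
from rig import robot, eyes
np.set_printoptions(precision=4,suppress=True)
def shot(n):
    i=eyes.camera_info(n); p,d=eyes.grab_frame(n)
    return p,d,i
def cloud(d,i):
    h,w=d.shape
    u,v=np.meshgrid(np.arange(w),np.arange(h))
    pts=np.stack([u,v],-1).reshape(-1,1,2).astype(np.float64)
    n=cv2.undistortPoints(pts,np.array(i["intrinsics"],float),np.array(i["distortion"],float)).reshape(h,w,2)
    P=np.dstack([n*d[...,None],d])
    return P@np.array(i["rotation"]).T+np.array(i["origin"])
E
python3 - <<'E'
from h import *
for n in ["top","scene"]:
    p,d,i=shot(n); cv2.imwrite(f"pics/{n}0.png",p[...,::-1]); np.savez(f"{n}0.npz",p=p,d=d,P=cloud(d,i))
    print(n,i)
s=robot.read_state(); print(s)
E
```

```text
pics
top {'intrinsics': array([[464.4193,   0.    , 324.1161],
       [  0.    , 464.4193, 237.7577],
       [  0.    ,   0.    ,   1.    ]]), 'distortion': array([-0.0695,  0.    ,  0.    ,  0.    ,  0.    ]), 'origin': array([ 0.4047, -0.1146,  1.294 ]), 'rotation': array([[ 0.0246, -0.9904,  0.1363],
       [-0.9997, -0.0236,  0.0092],
       [-0.0059, -0.1365, -0.9906]])}
scene {'intrinsics': array([[609.843 ,   0.    , 319.7997],
       [  0.    , 609.843 , 241.1002],
       [  0.    ,   0.    ,   1.    ]]), 'distortion': array([-0.1167,  0.    ,  0.    ,  0.    ,  0.    ]), 'origin': array([ 1.0751, -0.8921,  1.2023]), 'rotation': array([[ 0.8272,  0.4263, -0.3661],
       [ 0.5618, -0.6134,  0.5551],
       [ 0.0121, -0.6648, -0.7469]])}
{'t': 0.1, 'q': array([-1.2809,  0.3842,  0.0164,  1.3711, -0.0063,  1.3882, -0.0465]), 'qd': array([-0.0001, -0.0035, -0.0002, -0.0005,  0.0008,  0.0001,  0.0006]), 'tau': array([  0.0032, -62.9136,   0.8477, -37.2754,   0.0168,   0.0105,
         0.0001]), 'eef_pos': array([0.2157, 0.5861, 0.2303]), 'tcp_rot': array([[-0.9384,  0.3454, -0.0006],
       [ 0.3454,  0.9384, -0.0017],
       [-0.    , -0.0018, -1.    ]]), 'contact_force': array([-0.1042,  0.8992,  0.0679]), 'torque': array([-0.0247, -0.0103,  0.0073]), 'gripper_force': 0.0, 'finger_gap': 0.08552019082567451}
```

View pics/top0.png

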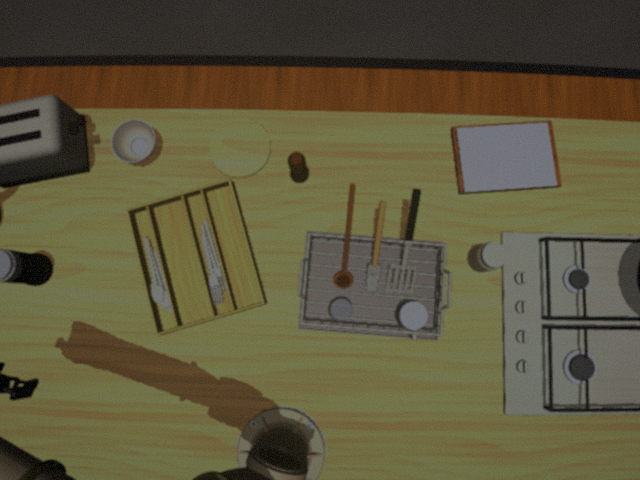

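View pics/scene0.png

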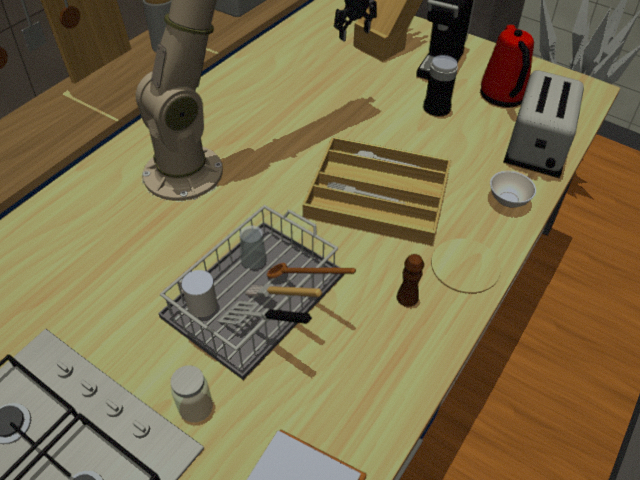

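The top view shows, left to right, the tray with its centre near (198,256), then the spoon (350,185)-(343,280), the brush (381,202)-(373,285) and the turner (416,190)-(400,275). The mug is at (413,315), the tumbler at (341,308), the mill at (297,165) and the jar at (489,256). The scene view agrees with this.

```bash
python3 - <<'E'
from h import *
z=np.load("top0.npz"); p,P,d=z["p"],z["P"],z["d"]
def ax(u0,v0,u1,v1,zmin,zmax,extra=None):
    Q=P[v0:v1,u0:u1].reshape(-1,3); C=p[v0:v1,u0:u1].reshape(-1,3).astype(int)
    m=(Q[:,2]>zmin)&(Q[:,2]<zmax)
    return Q[m],C[m]
# table height check
for (u,v) in [(270,200),(270,380),(460,210),(120,350)]: print("table",P[v,u])
for n,b in dict(turner=(400,185,424,236),brush=(368,196,390,236),spoon=(340,180,360,228)).items():
    Q,C=ax(*b,0.115,0.3)
    c=Q.mean(0);w=np.linalg.svd(Q-c,full_matrices=False)[2][0]; w*=np.sign(w[0])
    t=(Q-c)@w; r=np.linalg.norm((Q-c)-np.outer(t,w),axis=1)
    print(n,len(Q),c,w,"elev",np.degrees(np.arcsin(w[2])),"yaw",np.degrees(np.arctan2(w[1],w[0])),"end",c+w*t.max(),"lo",c+w*t.min(),"res",r.mean(),C.mean(0))
    for uvs in [b]: pass
# rails/drainer
Q,C=ax(290,225,455,340,0.085,0.112); c=Q[:,:2].astype(np.float32)
r=cv2.minAreaRect(c); print("drainer rails",len(Q),r,cv2.boxPoints(r).tolist())
# tray walls
Q,C=ax(120,170,280,345,0.035,0.065); c=Q[:,:2].astype(np.float32)
r=cv2.minAreaRect(c); print("tray",len(Q),r,cv2.boxPoints(r).tolist(), Q[:,2].mean())
Q,C=ax(280,145,315,190,0.1,0.2);print("mill",Q.mean(0),Q[:,2].max())
Q,C=ax(390,290,435,330,0.08,0.12);print("mug",np.median(Q,0))
E
python3 - <<'E'
import cv2
im=cv2.imread("pics/top0.png")[160:350,110:460]
im=cv2.convertScaleAbs(im,alpha=1.6)
cv2.imwrite("pics/topcrop.png",cv2.resize(im,None,fx=2.28,fy=2.28,interpolation=cv2.INTER_CUBIC))
E
```

```text
table [0.6868 0.0538 0.0042]
table [ 0.1885  0.0351 -0.0017]
table [ 0.6715 -0.4872  0.0017]
table [0.2549 0.4555 0.0022]
turner 415 [ 0.6291 -0.32    0.1701] [ 0.8084 -0.0509  0.5864] elev 35.90505886400401 yaw -3.60212585780241 end [ 0.6777 -0.3231  0.2054] lo [ 0.5746 -0.3166  0.1305] res 0.006028144755852944 [41.6988 39.0048 25.2964]
brush 231 [ 0.6141 -0.2436  0.1561] [ 0.806  -0.0517  0.5897] elev 36.13399315616474 yaw -3.6735814700441787 end [ 0.6514 -0.246   0.1834] lo [ 0.5752 -0.2411  0.1277] res 0.004884442000904411 [109.7706  90.8528  50.9221]
spoon 255 [ 0.6423 -0.1676  0.1691] [ 0.7977 -0.0479  0.6011] elev 36.948176862787875 yaw -3.4356402904568135 end [ 0.6886 -0.1704  0.2039] lo [ 0.5925 -0.1646  0.1315] res 0.004240386245346742 [87.1451 63.102  34.0275]
drainer rails 2616 ((0.4538646340370178, -0.23544611036777496), (0.3680877685546875, 0.23952187597751617), 86.45539855957031) [[0.3229541778564453, -0.41173362731933594], [0.5620178580284119, -0.426542192697525], [0.5847750902175903, -0.05915859341621399], [0.3457114100456238, -0.0443500280380249]]
tray 2817 ((0.5188329219818115, 0.25139081478118896), (0.3606124520301819, 0.3070889413356781), 18.148611068725586) [[0.29967013001441956, 0.3411344587802887], [0.3953230679035187, 0.04932262375950813], [0.7379957437515259, 0.16164717078208923], [0.6423428058624268, 0.4534589946269989]] 0.04651201983268512
mill [ 0.7606 -0.0284  0.1388] 0.15776486402525158
mug [ 0.3757 -0.3325  0.1044]
```

View pics/topcrop.png

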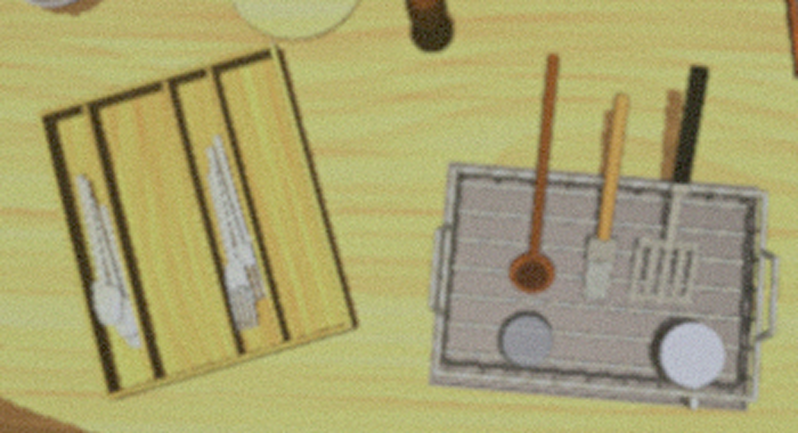

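The crop confirms the layout. The depth readings agree with the sizes given: tray 361x307 mm and utensils 36-37° from level. From the rail, the turner's origin comes out 45 mm up the handle and the brush's 46 mm, as stated. Next I work out the targets.

```bash
cat > g.py <<'E'
from h import *
from scipy.spatial.transform import Rotation as Ro
def toolR(yaw,elev):   # tool x = utensil x (yaw, dipping by elev), tool z = -utensil z
    return (Ro.from_euler('z',yaw,degrees=True)*Ro.from_euler('y',elev,degrees=True)).as_matrix()@np.diag([1,-1,-1])
def go(pos,R):
    s=robot.read_state(); A=np.array(s["tcp_rot"])
    print("t",s["t"],"shift mm",(A.T@(np.array(pos)-s["eef_pos"])*1000).round(1),"turn",Ro.from_matrix(A.T@R).as_rotvec().round(3))
TG=np.array([.598,-.318,.128]); BG=np.array([.6044,-.243,.129])
RU=toolR(176.4,36.5)
RL=toolR(198.15,0)
E
python3 -c "
from g import *
print(RU);go([.5,.2,.30],toolR(176.4,0))"
```

```text
[[-0.8023  0.0628  0.5936]
 [ 0.0505  0.998  -0.0373]
 [-0.5948 -0.     -0.8039]]
t 0.1 shift mm [-400.1 -264.2  -69.2] turn [-0.002 -0.    -0.29 ]
```

```bash
python3 -m inch '[60,-400,-264,-69,0,0,-0.29, 60,-400,-264,-69,0,0,-0.29, 60,-400,-264,-69,0,0,-0.29, 60,-400,-264,-69,0,0,-0.29, 60,-400,-264,-69,0,0,-0.29, 60,-400,-264,-69,0,0,-0.29, 60,-400,-264,-69,0,0,-0.29, 60,-400,-264,-69,0,0,-0.29]' 60; python3 -c "
from g import *
go(TG+RU[:,2]*-.124+[0,0,.04],RU); print(robot.read_state()['q'])"
```

```text
t: 1.1
eef_pos: [0.5013, 0.1976, 0.3005]
tcp_rot: [[-0.998, 0.065, 0.0], [0.065, 0.998, -0.0], [-0.0, -0.0, -1.0]]
contact_force: [0.1, 1.2, -0.4]
finger_gap: 0.0599
gripper_force: 0.0
t 1.1 shift mm [ -56.3 -508.4   33.1] turn [-0.001 -0.637 -0.002]
[-0.6757  0.1706  0.2818  1.497  -0.047   1.4806  1.112 ]
```

```bash
python3 -m inch '[60,-56,-508,33,0,-0.637,0, 60,-56,-508,33,0,-0.637,0, 60,-56,-508,33,0,-0.637,0, 60,-56,-508,33,0,-0.637,0, 60,-56,-508,33,0,-0.637,0, 60,-56,-508,33,0,-0.637,0, 60,-56,-508,33,0,-0.637,0, 60,-56,-508,33,0,-0.637,0, 60,-56,-508,33,0,-0.637,0, 60,-56,-508,33,0,-0.637,0]'
python3 - <<'E'
from g import *
go(TG+RU[:,2]*-.004,RU); print(robot.read_state()['q'])
p,d,i=shot("wrist"); cv2.imwrite("pics/w1.png",p[...,::-1]); np.savez("w1.npz",p=p,d=d,P=cloud(d,i))
E
```

```text
t: 2.35
eef_pos: [0.5251, -0.2762, 0.2686]
tcp_rot: [[-0.802, 0.063, 0.594], [0.05, 0.998, -0.038], [-0.595, -0.0, -0.804]]
contact_force: [1.6, 1.1, 0.1]
finger_gap: 0.0599
gripper_force: 0.0
t 2.35 shift mm [ 23.1 -37.1 153.9] turn [-0.  0.  0.]
[ 0.2196 -0.0903  0.3819  1.9804 -0.4285  0.7305  2.3643]
```

View pics/w1.png

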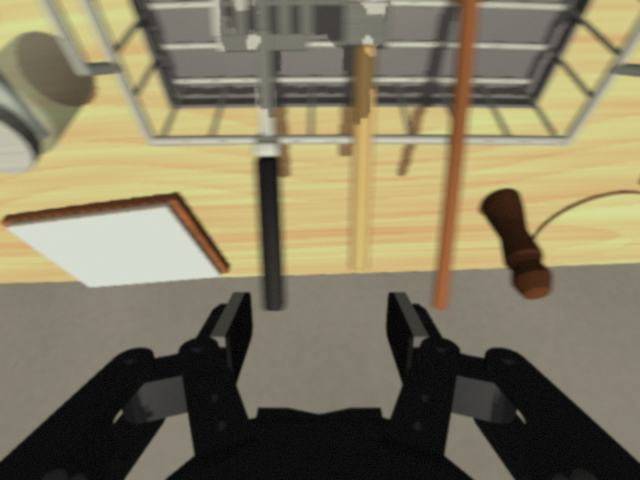

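The wrist view shows the turner's black handle from (268,150) to (273,308), the brush at (360,45)-(358,270), and the spoon at (468,0)-(440,305). I move to a hover pose over the turner, then measure again with the arm still.

```bash
python3 -m inch '[60,23,-37,70,0,0,0, 60,23,-37,70,0,0,0, 60,23,-37,70,0,0,0, 60,23,-37,70,0,0,0]'
python3 - <<'E'
from g import *
s=robot.read_state(); p,d,i=shot("wrist"); P=cloud(d,i); cv2.imwrite("pics/w2.png",p[...,::-1])
R=np.array(s["tcp_rot"]); T=(P-s["eef_pos"])@R*1000
hs=p.max(2)
m=(d>0)&(abs(T[...,1])<30)&(T[...,2]>40)&(T[...,2]<120)&(abs(T[...,0])<160)
# upper face only: handle
Q=T[m]; print(len(Q),np.percentile(Q,[2,50,98],axis=0))
for x in range(-120,80,20):
    q=Q[(Q[:,0]>=x)&(Q[:,0]<x+20)]
    if len(q)>10: print(x,len(q),"y",np.percentile(q[:,1],[5,95]),q[:,1].mean(),"z",np.percentile(q[:,2],[10,50,90]))
go(TG+RU[:,2]*-.004,RU)
E
```

```text
t: 2.9
eef_pos: [0.5467, -0.3123, 0.1996]
tcp_rot: [[-0.802, 0.062, 0.594], [0.05, 0.998, -0.037], [-0.595, -0.0, -0.804]]
contact_force: [0.2, 0.4, 0.3]
finger_gap: 0.06
gripper_force: 0.0
13662 [[-91.7932 -25.5331  71.3685]
 [ 52.555   -2.4507  82.895 ]
 [156.5789  27.9536 115.4094]]
-120 42 y [-10.2676   4.8388] -3.3665297739505995 z [72.3466 73.1995 74.3171]
-100 579 y [-10.8351   6.3043] -2.256193910802588 z [71.7195 72.6384 74.1127]
-80 662 y [-11.8862   6.2124] -2.6949803069394074 z [71.6673 72.5189 74.1178]
-60 702 y [-11.5978   6.0888] -2.750309935422692 z [71.6533 72.5401 73.9125]
-40 759 y [-11.8418   5.9971] -2.952944882829723 z [71.6745 72.5373 74.0618]
-20 821 y [-11.9597   5.9005] -2.95657228460933 z [71.5846 72.5039 73.9873]
0 879 y [-11.7461   5.8047] -2.9789149033318747 z [71.5906 72.4912 73.8836]
20 949 y [-11.9497   5.728 ] -3.0523410188302593 z [71.5681 72.6526 74.6069]
40 1730 y [-25.2312  25.5401] -0.988996467277953 z [72.3522 87.4705 90.3903]
60 619 y [-10.6351   1.9421] -3.7892837808509947 z [82.3278 83.279  84.7423]
t 2.95 shift mm [ 1.8 -2.5 84.6] turn [0.    0.002 0.001]
```

Measured from the hover, the handle's upper face is 72.5 mm ahead and flat. It sits 3 mm off in y, which agrees with the prediction.

```bash
python3 -m inch '[60,2,-3,40,0,0,0, 60,2,-3,65,0,0,0, 60,2,-3,84,0,0,0, 60,2,-3,84,0,0,0, 40,2,-3,84,0,0,0, 20,2,-3,84,0,0,0, 5,2,-3,84,0,0,0, 5,2,-3,84,0,0,0, 5,2,-3,84,0,0,0, 5,2,-3,84,0,0,0]' 70
```

```text
t: 4.2
eef_pos: [0.5949, -0.3191, 0.1311]
tcp_rot: [[-0.801, 0.063, 0.595], [0.05, 0.998, -0.038], [-0.596, -0.0, -0.803]]
contact_force: [-3.5, 1.1, 6.6]
finger_gap: 0.0181
gripper_force: 72.0
```

```bash
python3 -m inch '[5,-6,0,-8,0,0,0, 5,-24,0,-32,0,0,0, 5,-48,0,-64,0,0,0, 5,-72,0,-96,0,0,0, 5,-101,0,-137,0,0,0, 5,-101,0,-137,0,0,0, 5,-101,0,-137,0,0,0]'
python3 - <<'E'
from g import *
s=robot.read_state();p,d,i=shot("wrist"); P=cloud(d,i)
T=(P-s["eef_pos"])@np.array(s["tcp_rot"])*1000
m=(d>0)&(abs(T[...,1])<60)&(abs(T[...,2])<40)&(T[...,0]<260)
Q=T[m]
for x in range(-120,230,20):
    q=Q[(Q[:,0]>=x)&(Q[:,0]<x+20)]
    if len(q)>10: print(x,len(q),"y",np.percentile(q[:,1],[2,98]),"z",np.percentile(q[:,2],[10,50,90]))
print(Q[:,0].max())
go([.53,-.1,.30],RL); print(s['q'])
E
```

```text
t: 5.08
eef_pos: [0.5939, -0.3183, 0.2998]
tcp_rot: [[-0.803, 0.062, 0.593], [0.05, 0.998, -0.037], [-0.594, 0.0, -0.804]]
contact_force: [-0.5, -0.6, -2.0]
finger_gap: 0.0178
gripper_force: 71.2
-60 664 y [-7.2669 11.4853] z [-11.1025 -10.3443  -8.995 ]
-40 1509 y [-7.2653 11.541 ] z [-11.1762 -10.3751  -8.9759]
-20 2056 y [-8.1224 12.0787] z [-35.9498 -10.7677  -9.6788]
0 4990 y [-19.0699  23.0967] z [-36.2202 -14.1221  -9.5949]
20 2237 y [-7.8565 11.2278] z [-11.3317 -10.3431  -8.4122]
40 1975 y [-7.7809 10.9922] z [-10.9234  -2.9627   0.8073]
60 1400 y [-3.6547  6.8069] z [-0.6863  0.1455  1.0647]
80 1549 y [-3.6191  6.6836] z [-0.7921  0.1046  1.008 ]
100 4756 y [-31.2976  34.3303] z [-0.4274  1.4676  2.816 ]
120 2183 y [-31.9207  34.9097] z [0.3274 1.8294 2.8124]
124.36526604465865
t 5.125 shift mm [ 61.5 213.6 -46.7] turn [-0.119  0.627 -0.367]
[ 0.136   0.0828  0.508   1.7561 -0.5113  0.8205  2.3985]
```

```bash
python3 -m inch '[5,20,214,-87,-0.119,0.627,-0.367, 5,20,214,-87,-0.119,0.627,-0.367, 5,20,214,-87,-0.119,0.627,-0.367, 5,20,214,-87,-0.119,0.627,-0.367, 5,20,214,-87,-0.119,0.627,-0.367, 5,20,214,-87,-0.119,0.627,-0.367, 5,20,214,-87,-0.119,0.627,-0.367]'
python3 - <<'E'
from g import *
s=robot.read_state();p,d,i=shot("wrist"); P=cloud(d,i)
T=(P-s["eef_pos"])@np.array(s["tcp_rot"])*1000
m=(d>0)&(abs(T[...,1])<60)&(abs(T[...,2])<30)&(T[...,0]<260)
Q=T[m]
for x in range(30,230,5):
    q=Q[(Q[:,0]>=x)&(Q[:,0]<x+5)]
    if len(q)>10: print(x,len(q),"y",np.percentile(q[:,1],[2,98]),"z",np.percentile(q[:,2],[50]))
p,d,i=shot("top"); P=cloud(d,i); cv2.imwrite("pics/top1.png",p[...,::-1]); np.savez("top1.npz",p=p,P=P)
T=(P-s["eef_pos"])@np.array(s["tcp_rot"])*1000
m=(d>0)&(abs(T[...,1])<60)&(abs(T[...,2])<25)&(abs(T[...,0])<260)
Q=T[m]
for x in range(-140,230,10):
    q=Q[(Q[:,0]>=x)&(Q[:,0]<x+10)]
    if len(q)>5: print(x,len(q),"y",np.percentile(q[:,1],[2,98]),"z",np.percentile(q[:,2],[50]))
go([.549,.304,.20],RL); print(s['q'],s['eef_pos'])
E
```

```text
t: 6.0
eef_pos: [0.5393, -0.1026, 0.3576]
tcp_rot: [[-0.951, -0.308, 0.002], [-0.308, 0.951, -0.002], [-0.001, -0.002, -1.0]]
contact_force: [-0.1, -1.1, -1.6]
finger_gap: 0.018
gripper_force: 71.1
30 519 y [-7.0227 10.7146] z [-8.8398]
35 627 y [-8.1819 11.7619] z [-9.9584]
40 899 y [-7.698  11.2569] z [-8.8242]
45 318 y [-3.6723  7.1926] z [1.0158]
50 327 y [-3.6183  7.1377] z [0.978]
55 329 y [-3.5434  7.0928] z [1.0437]
60 343 y [-3.4633  7.0456] z [0.9707]
65 351 y [-3.3865  7.0021] z [0.9319]
70 360 y [-3.7699  6.9398] z [0.8452]
75 361 y [-3.7091  6.9078] z [0.8221]
80 387 y [-3.6281  6.8502] z [0.874]
85 368 y [-3.1812  6.8218] z [0.8942]
90 391 y [-3.1165  7.155 ] z [0.8547]
95 413 y [-3.4618  7.1303] z [0.8317]
100 417 y [-3.3942  7.0813] z [0.8282]
105 433 y [-3.3253  7.0521] z [0.8739]
110 1851 y [-31.1884  34.6474] z [2.546]
115 2832 y [-31.4928  34.9297] z [2.5078]
120 1352 y [-31.9695  35.2147] z [2.6749]
100 11 y [-7.0994 -2.2793] z [-1.9159]
110 85 y [-35.7685   2.2503] z [-0.1974]
120 85 y [-38.6831   4.7462] z [-0.1157]
130 76 y [-39.114   13.0046] z [0.3792]
140 85 y [-38.7647  17.1039] z [0.4853]
150 95 y [-39.2138  18.6607] z [0.2564]
160 95 y [-38.8099  29.5252] z [0.4603]
170 112 y [-38.9041  34.0132] z [0.4354]
180 111 y [-37.8662  34.9823] z [0.6276]
190 191 y [-36.4859  34.2228] z [0.2616]
200 33 y [-33.4915  34.5679] z [0.1742]
t 6.1 shift mm [-134.3  383.8  157.5] turn [-0.002  0.002 -0.003]
[-0.1468  0.19    0.3361  1.3544 -0.061   1.6053  2.0655] [ 0.5393 -0.1026  0.3576]
```

The turner is held level with the TCP at its origin, to within 1-2 mm. Next I carry it over the wide lane.

```bash
python3 -m inch '[5,-134,384,157,-0.002,0.002,-0.003, 5,-134,384,157,-0.002,0.002,-0.003, 5,-134,384,157,-0.002,0.002,-0.003, 5,-134,384,157,-0.002,0.002,-0.003, 5,-134,384,157,-0.002,0.002,-0.003, 5,-134,384,157,-0.002,0.002,-0.003, 5,-134,384,157,-0.002,0.002,-0.003, 5,-134,384,157,-0.002,0.002,-0.003, 5,-134,384,157,-0.002,0.002,-0.003]'
python3 - <<'E'
from g import *
s=robot.read_state();p,d,i=shot("wrist"); P=cloud(d,i);cv2.imwrite("pics/w3.png",p[...,::-1])
c=np.array([.5188,.2514,0]);a=np.radians(18.15);B=np.array([[np.cos(a),np.sin(a),0],[-np.sin(a),np.cos(a),0],[0,0,1]])
W=(P-c)@B.T*1000
m=(d>0)&(W[...,2]>38)&(W[...,2]<60)&(abs(W[...,0])<170)
Q=W[m]; h,e=np.histogram(Q[:,1],np.arange(-170,171,4)); print([(int(x),int(n)) for x,n in zip(e,h) if n>100])
for x in range(-170,170,40):
    for y0 in (92,-10): 
        q=Q[(abs(Q[:,1]-y0)<14)&(Q[:,0]>=x)&(Q[:,0]<x+40)]
        if len(q)>20: print(x,y0,len(q),np.percentile(q[:,1],[5,50,95]))
go([.549,.304,.07],RL); print(s['q'],s['eef_pos'])
E
```

```text
t: 7.22
eef_pos: [0.5485, 0.3045, 0.2005]
tcp_rot: [[-0.95, -0.313, 0.0], [-0.313, 0.95, -0.001], [0.0, -0.001, -1.0]]
contact_force: [0.5, 0.5, 0.3]
finger_gap: 0.0178
gripper_force: 71.1
[(-150, 790), (-146, 2845), (-142, 1157), (-66, 1287), (-62, 1622), (-10, 1139), (-6, 916), (90, 1026), (94, 1112), (146, 2182), (150, 1540), (154, 184)]
-130 92 197 [91.9529 94.3716 97.601 ]
-130 -10 167 [-8.9654 -6.1042 -3.9289]
-90 92 446 [92.3185 94.6395 97.8418]
-90 -10 456 [-9.35   -6.1643 -3.7754]
-50 92 408 [91.9298 94.2968 97.5223]
-50 -10 409 [-9.1096 -6.0436 -3.6539]
-10 92 369 [91.6616 93.9528 97.0793]
-10 -10 356 [-9.1265 -6.1459 -3.5972]
30 92 326 [91.4876 93.7516 96.8955]
30 -10 323 [-10.0273  -7.0138  -4.5908]
70 92 294 [91.296  93.5933 96.8111]
70 -10 279 [-9.9266 -6.9647 -4.7619]
110 92 118 [91.2586 94.1463 97.0157]
110 -10 99 [-9.6144 -6.9419 -4.2317]
t 7.275 shift mm [  0.1   0.5 131.1] turn [-0.001  0.001  0.   ]
[-0.6179  0.4032  0.0821  1.413  -0.0321  1.3273  1.3549] [0.5485 0.3045 0.2005]
```

View pics/w3.png

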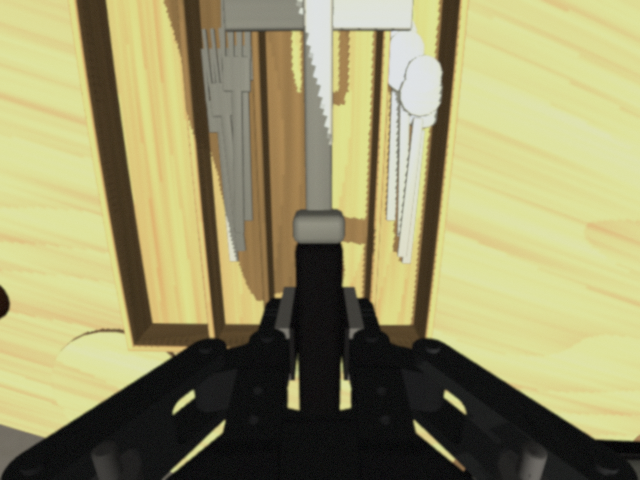

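The blade hangs over the wide lane. Comparing wall and blade in the same view, it is about 1 mm off centre. The level and the heading match the tray.

```bash
python3 -m inch '[5,0,1,30,0,0,0, 5,0,1,60,0,0,0, 5,0,1,90,0,0,0, 5,0,1,120,0,0,0, 5,0,1,145,0,0,0, 5,0,1,160,0,0,0, 5,0,1,172,0,0,0, 5,0,1,180,0,0,0, 5,0,1,183,0,0,0, 5,0,1,183,0,0,0]'
python3 - <<'E'
from g import *
s=robot.read_state();p,d,i=shot("wrist"); P=cloud(d,i)
T=(P-s["eef_pos"])@np.array(s["tcp_rot"])*1000
m=(d>0)
def st(n,k): 
    q=T[m&k]; print(n,len(q),np.percentile(q,[5,50,95],axis=0) if len(q) else 0)
x,y,z=T[...,0],T[...,1],T[...,2]
st("floor",(abs(x-80)<25)&(abs(abs(y-2)-25)<12)&(z>-30)&(z<40))
st("neck",(abs(x-80)<25)&(abs(y-2)<3)&(z>-30)&(z<40))
st("blade",(abs(x-118)<5)&(abs(y)<30)&(abs(z)<8))
print(s["eef_pos"],s["contact_force"])
E
```

```text
t: 8.52
eef_pos: [0.548, 0.3066, 0.0179]
tcp_rot: [[-0.949, -0.314, 0.0], [-0.314, 0.949, -0.0], [-0.0, -0.0, -1.0]]
contact_force: [-0.2, 0.2, -1.3]
finger_gap: 0.0179
gripper_force: 71.1
floor 13897 [[ 57.7582 -32.562   12.2156]
 [ 81.6848  15.0613  13.3026]
 [102.7782  36.5971  14.3836]]
neck 2090 [[ 58.0801  -0.6832  -0.2796]
 [ 81.7794   2.161    0.8188]
 [102.637    4.8216   1.8764]]
blade 4573 [[113.4287 -27.0727   0.441 ]
 [117.653   -0.2958   2.5771]
 [121.8494  26.9803   3.8721]]
[0.548  0.3066 0.0179] [-0.1648  0.2471 -1.2887]
```

Gap left is 7.5 mm.

```bash
python3 -m inch '[5,0,0,2,0,0,0, 5,0,0,4,0,0,0, 5,0,0,5.5,0,0,0, 5,0,0,6.5,0,0,0, 5,0,0,7,0,0,0, 5,0,0,7.5,0,0,0, 5,0,0,7.5,0,0,0]'
```

```text
t: 9.45
eef_pos: [0.5478, 0.3065, 0.0106]
tcp_rot: [[-0.949, -0.314, -0.0], [-0.314, 0.949, -0.0], [0.0, -0.0, -1.0]]
contact_force: [-2.5, -1.8, 5.4]
finger_gap: 0.0176
gripper_force: 71.8
```

It is touching the floor, with the contact force up about 6 N. I release slowly and withdraw straight up.

```bash
python3 -m inch '[20,0,0,0,0,0,0, 24,0,0,0,0,0,0, 30,0,0,0,0,0,0, 36,0,0,0,0,0,0, 36,0,0,0,0,0,0, 36,0,0,-15,0,0,0, 36,0,0,-60,0,0,0, 36,0,0,-120,0,0,0, 36,0,0,-180,0,0,0, 36,0,0,-200,0,0,0]' 40
python3 - <<'E'
from g import *
go([.56,-.10,.30],toolR(176.4,36.5)); go([.54,-.15,.31],toolR(176.4,36.5))
p,d,i=shot("wrist"); cv2.imwrite("pics/w4.png",p[...,::-1])
E
```

```text
t: 10.7
eef_pos: [0.5496, 0.3074, 0.2168]
tcp_rot: [[-0.949, -0.314, 0.007], [-0.314, 0.949, 0.004], [-0.008, 0.002, -1.0]]
contact_force: [-0.8, 0.3, -1.1]
finger_gap: 0.0362
gripper_force: 0.0
t 10.7 shift mm [ 117.4 -389.9  -84.9] turn [ 0.125 -0.621  0.368]
t 10.7 shift mm [ 152.  -431.1  -95.3] turn [ 0.125 -0.621  0.368]
```

View pics/w4.png

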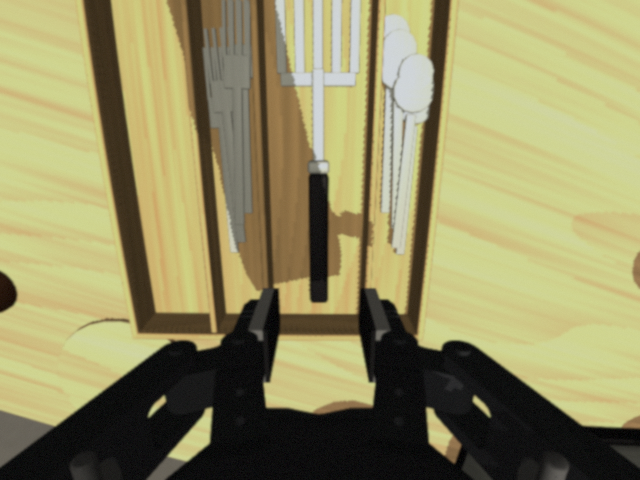

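The turner lies flat and centred in the wide lane, with the handle at (319,165)-(319,300) and the blade at the head end. The brush is next.

```bash
python3 -c "
from g import *
go([.50,-.236,.30],RU)"
```

```text
t 10.75 shift mm [ 217.2 -500.2  -85.3] turn [ 0.125 -0.62   0.368]
```

```bash
python3 -m inch '[60,217,-500,-85,0.125,-0.62,0.368, 60,217,-500,-85,0.125,-0.62,0.368, 60,217,-500,-85,0.125,-0.62,0.368, 60,217,-500,-85,0.125,-0.62,0.368, 60,217,-500,-85,0.125,-0.62,0.368, 60,217,-500,-85,0.125,-0.62,0.368, 60,217,-500,-85,0.125,-0.62,0.368, 60,217,-500,-85,0.125,-0.62,0.368, 60,217,-500,-85,0.125,-0.62,0.368, 60,217,-500,-85,0.125,-0.62,0.368]'; python3 -c "
from g import *
go(BG-RU[:,2]*.09,RU)"
```

```text
t: 12.0
eef_pos: [0.5001, -0.2255, 0.2933]
tcp_rot: [[-0.807, 0.064, 0.587], [0.048, 0.998, -0.043], [-0.589, -0.006, -0.808]]
contact_force: [1.1, 0.1, 0.2]
finger_gap: 0.0601
gripper_force: 0.0
t 12.0 shift mm [ 12.4 -10.3 104.9] turn [-0.006 -0.007  0.002]
```

```bash
python3 -m inch '[60,12,-10,50,0,-0.007,0, 60,12,-10,95,0,-0.007,0, 60,12,-10,105,0,-0.007,0, 60,12,-10,105,0,-0.007,0]'
python3 - <<'E'
from g import *
s=robot.read_state(); p,d,i=shot("wrist"); P=cloud(d,i)
T=(P-s["eef_pos"])@np.array(s["tcp_rot"])*1000
m=(d>0)&(abs(T[...,1])<30)&(T[...,2]>40)&(T[...,2]<100)&(abs(T[...,0])<160)
Q=T[m]
for x in range(-120,120,15):
    q=Q[(Q[:,0]>=x)&(Q[:,0]<x+15)]
    if len(q)>10: print(x,len(q),"y",np.percentile(q[:,1],[5,95]),q[:,1].mean(),"z",np.percentile(q[:,2],[10,50,90]))
print("minx",np.percentile(Q[:,0],.2))
go(BG+RU[:,2]*-.004,RU)
E
```

```text
t: 12.5
eef_pos: [0.5527, -0.2362, 0.2007]
tcp_rot: [[-0.804, 0.062, 0.592], [0.047, 0.998, -0.041], [-0.593, -0.005, -0.805]]
contact_force: [0.0, 0.6, 0.3]
finger_gap: 0.0598
gripper_force: 0.0
-75 50 y [-6.67    4.7346] -0.6124383343766122 z [71.167  72.0874 73.6049]
-60 429 y [-8.0536  6.1487] -0.9249173831267455 z [70.6479 71.654  74.2867]
-45 446 y [-7.8598  6.0764] -0.8461188278756177 z [70.9126 71.8963 74.3382]
-30 469 y [-7.9844  6.0176] -0.9053460548518164 z [70.9905 72.0857 74.5295]
-15 509 y [-8.1827  5.9416] -1.0760128805940747 z [71.0409 72.2086 74.8894]
0 523 y [-7.9417  5.8728] -0.943090927069168 z [71.3235 72.3961 74.6228]
15 549 y [-7.7141  5.7992] -0.9579005829984784 z [71.458  72.4943 74.3701]
30 600 y [-8.1778  6.3483] -1.0136283496908909 z [71.6481 72.6652 75.2941]
45 1419 y [-26.1755  25.7912] -0.17159567258953637 z [72.1099 87.7449 90.1264]
60 649 y [-7.7371  6.2486] -0.7245417779797287 z [71.8644 73.0394 75.4012]
75 718 y [-8.1178  6.1611] -0.8659939109471035 z [71.8755 73.1407 75.5729]
90 711 y [-7.3838  6.1018] -0.6149880087749012 z [72.1052 73.2882 75.596 ]
105 911 y [-12.3938  11.4984] -0.5015263114576008 z [72.5176 74.0581 78.497 ]
minx -61.55977464230358
t 12.55 shift mm [ 1.6 -2.7 85.4] turn [-0.004 -0.     0.004]
```

```bash
python3 -m inch '[60,5,-3,40,0,-0.01,0, 60,5,-3,65,0,-0.01,0, 60,5,-3,84,0,-0.01,0, 60,5,-3,84,0,-0.01,0, 40,5,-3,84,0,-0.01,0, 20,5,-3,84,0,-0.01,0, 3,5,-3,84,0,-0.01,0, 3,5,-3,84,0,-0.01,0, 3,5,-3,84,0,-0.01,0, 3,5,-3,84,0,-0.01,0]' 70
```

```text
t: 13.8
eef_pos: [0.5987, -0.2433, 0.1311]
tcp_rot: [[-0.796, 0.063, 0.601], [0.047, 0.998, -0.043], [-0.603, -0.006, -0.798]]
contact_force: [-3.3, 0.4, 7.6]
finger_gap: 0.0141
gripper_force: 71.2
```

```bash
python3 -m inch '[3,-6,0,-8,0,0,0, 3,-24,0,-32,0,0,0, 3,-48,0,-64,0,0,0, 3,-72,0,-96,0,0,0, 3,-101,0,-137,0,0,0, 3,-101,0,-137,0,0,0, 3,-101,0,-137,0,0,0]'
cat > m.py <<'E'
from g import *
s=robot.read_state();p,d,i=shot("wrist"); P=cloud(d,i)
T=(P-s["eef_pos"])@np.array(s["tcp_rot"])*1000
m=(d>0)&(abs(T[...,1])<30)&(abs(T[...,2])<30)&(T[...,0]<260)
Q=T[m]
for x in range(30,180,10):
    q=Q[(Q[:,0]>=x)&(Q[:,0]<x+10)]
    if len(q)>10: print(x,len(q),"y",np.percentile(q[:,1],[2,98]),"z",np.percentile(q[:,2],[50]))
E
python3 - <<'E'
from m import *
go([.54,.0,.34],RL); print(s["q"])
E
```

```text
t: 14.68
eef_pos: [0.5962, -0.2416, 0.2998]
tcp_rot: [[-0.798, 0.062, 0.599], [0.047, 0.998, -0.042], [-0.601, -0.005, -0.799]]
contact_force: [-0.1, 0.3, -1.8]
finger_gap: 0.0139
gripper_force: 70.3
30 921 y [-5.7574  9.666 ] z [-10.4568]
40 982 y [-5.6877  9.5018] z [-10.4461]
50 1055 y [-5.7945  9.7301] z [-10.3869]
60 1112 y [-5.6228  9.6144] z [-10.4344]
70 1219 y [-5.5585  9.796 ] z [-10.4706]
80 1235 y [-5.2831  9.7268] z [-10.4984]
90 1329 y [-5.1701  9.8217] z [-10.4621]
100 1421 y [-5.2948 10.0616] z [-10.4742]
110 2770 y [-13.5649  18.1093] z [-8.888]
120 111 y [-13.9079  18.6723] z [-8.4925]
t 14.725 shift mm [ 31.3 237.3 -76.4] turn [-0.126  0.635 -0.365]
[ 0.3138 -0.0136  0.1502  1.8479 -0.3503  0.7317  2.1674]
```

The brush is squarely held. Next I level it and carry it over.

```bash
python3 -m inch '[3,31,237,-76,-0.126,0.635,-0.365, 3,31,237,-76,-0.126,0.635,-0.365, 3,31,237,-76,-0.126,0.635,-0.365, 3,31,237,-76,-0.126,0.635,-0.365, 3,31,237,-76,-0.126,0.635,-0.365, 3,31,237,-76,-0.126,0.635,-0.365, 3,31,237,-76,-0.126,0.635,-0.365, 3,31,237,-76,-0.126,0.635,-0.365]'; python3 -c "
from g import *
go([.611,.169,.20],RL)"
```

```text
t: 15.72
eef_pos: [0.5407, -0.0023, 0.341]
tcp_rot: [[-0.951, -0.309, 0.002], [-0.309, 0.951, -0.002], [-0.001, -0.002, -1.0]]
contact_force: [-0.5, 0.2, -0.8]
finger_gap: 0.0141
gripper_force: 70.3
t 15.725 shift mm [-119.5  141.5  140.8] turn [-0.002  0.001 -0.003]
```

```bash
python3 -m inch '[3,-119,141,141,-0.002,0.001,-0.003, 3,-119,141,141,-0.002,0.001,-0.003, 3,-119,141,141,-0.002,0.001,-0.003, 3,-119,141,141,-0.002,0.001,-0.003, 3,-119,141,141,-0.002,0.001,-0.003, 3,-119,141,141,-0.002,0.001,-0.003]'
python3 - <<'E'
from m import *
cv2.imwrite("pics/w5.png",p[...,::-1])
c=np.array([.5188,.2514,0]);a=np.radians(18.15);B=np.array([[np.cos(a),np.sin(a),0],[-np.sin(a),np.cos(a),0],[0,0,1]])
W=(P-c)@B.T*1000; t=B@(s["eef_pos"]-c)*1000; print("tcp in tray",t)
Q=W[(d>0)&(W[...,2]>38)&(W[...,2]<60)&(abs(W[...,0])<170)]
for x in range(-170,170,50):
    for y0 in (-66,-148): 
        q=Q[(abs(Q[:,1]-y0)<14)&(Q[:,0]>=x)&(Q[:,0]<x+50)]
        if len(q)>20: print(x,y0,len(q),np.percentile(q[:,1],[5,50,95])-t[1])
e=W[(d>0)&(W[...,2]>42)&(W[...,2]<60)&(abs(W[...,1]+107)<28)]; print("end wall x",np.percentile(e[:,0],[5,50,95]) if len(e) else 0)
E
```

```text
t: 16.48
eef_pos: [0.6109, 0.1688, 0.2003]
tcp_rot: [[-0.95, -0.313, 0.001], [-0.313, 0.95, -0.0], [-0.001, -0.001, -1.0]]
contact_force: [-0.6, -0.8, -1.7]
finger_gap: 0.0139
gripper_force: 70.2
30 927 y [-5.5191  9.8127] z [-9.6231]
40 996 y [-5.4702  9.6866] z [-9.5669]
50 1066 y [-5.5795  9.9046] z [-9.5661]
60 1119 y [-5.4052  9.8096] z [-9.5717]
70 1214 y [-5.3002  9.9632] z [-9.6192]
80 1257 y [-5.0769  9.9517] z [-9.6282]
90 1330 y [-4.9426 10.0746] z [-9.6007]
100 1438 y [-5.0667 10.2326] z [-9.5833]
110 2694 y [-13.3622  18.4387] z [-7.9276]
tcp in tray [  61.7353 -107.1802  200.3416]
-120 -66 476 [41.3629 43.8431 47.0086]
-120 -148 563 [-41.0599 -37.4242 -34.6776]
-70 -66 555 [41.3497 43.8464 46.9909]
-70 -148 697 [-40.9615 -37.2772 -34.5015]
-20 -66 480 [40.9139 43.454  46.5194]
-20 -148 581 [-40.939  -37.2724 -34.469 ]
30 -66 410 [40.6374 43.1696 46.1251]
30 -148 517 [-41.807  -38.1223 -35.3751]
80 -66 357 [40.4598 43.0422 46.0527]
80 -148 445 [-41.9476 -38.3067 -35.5596]
130 -66 59 [40.3733 42.752  45.658 ]
130 -148 52 [-42.004  -38.9558 -35.7111]
end wall x 0
```

View pics/w5.png

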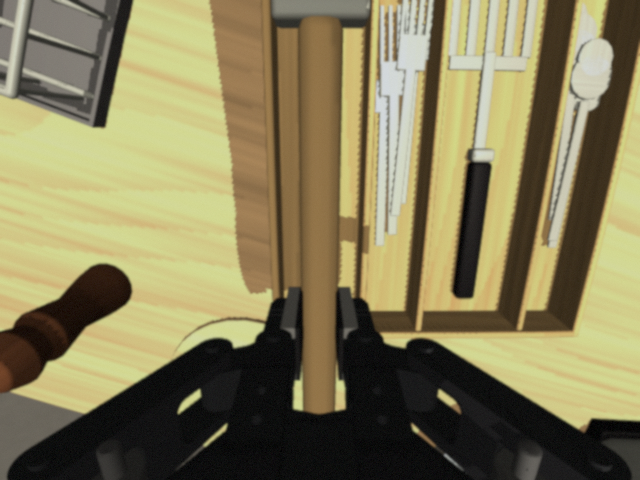

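The brush is centred over the narrow lane to within 1 mm, and the turner is undisturbed. I lower it.

```bash
python3 -m inch '[3,0,1,30,0,0,0, 3,0,1,60,0,0,0, 3,0,1,90,0,0,0, 3,0,1,120,0,0,0, 3,0,1,145,0,0,0, 3,0,1,160,0,0,0, 3,0,1,172,0,0,0, 3,0,1,180,0,0,0, 3,0,1,182,0,0,0, 3,0,1,182,0,0,0]'
```

```text
t: 17.77
eef_pos: [0.6105, 0.1713, 0.0184]
tcp_rot: [[-0.949, -0.315, 0.001], [-0.315, 0.949, 0.0], [-0.001, 0.0, -1.0]]
contact_force: [-0.6, 0.7, -1.3]
finger_gap: 0.0141
gripper_force: 70.3
```

```bash
python3 -m inch '[3,0,0,2,0,0,0, 3,0,0,4,0,0,0, 3,0,0,5,0,0,0, 3,0,0,6,0,0,0, 3,0,0,6.5,0,0,0, 3,0,0,6.5,0,0,0]'
```

```text
t: 18.52
eef_pos: [0.6102, 0.1711, 0.0114]
tcp_rot: [[-0.949, -0.314, 0.0], [-0.314, 0.949, 0.0], [-0.0, 0.0, -1.0]]
contact_force: [-0.9, -0.8, -0.5]
finger_gap: 0.0139
gripper_force: 70.3
```

No contact yet, so I go down a little further.

```bash
python3 -m inch '[3,0,0,0.5,0,0,0, 3,0,0,1,0,0,0, 3,0,0,1,0,0,0, 3,0,0,1,0,0,0]'
```

```text
t: 19.02
eef_pos: [0.6102, 0.1711, 0.0105]
tcp_rot: [[-0.949, -0.314, 0.0], [-0.314, 0.949, 0.0], [-0.0, -0.0, -1.0]]
contact_force: [-0.5, -0.2, 0.5]
finger_gap: 0.0137
gripper_force: 70.4
```

```bash
python3 -m inch '[3,0,0,0.5,0,0,0, 3,0,0,0.5,0,0,0, 3,0,0,0.5,0,0,0]'
```

```text
t: 19.4
eef_pos: [0.6103, 0.1711, 0.0105]
tcp_rot: [[-0.949, -0.314, 0.0], [-0.314, 0.949, 0.0], [-0.001, -0.0, -1.0]]
contact_force: [-3.2, 0.4, 5.3]
finger_gap: 0.0139
gripper_force: 71.1
```

It is in contact now (5 N, and the TCP no longer descends). I release and withdraw.

```bash
python3 -m inch '[16,0,0,0,0,0,0, 20,0,0,0,0,0,0, 26,0,0,0,0,0,0, 32,0,0,0,0,0,0, 32,0,0,0,0,0,0, 32,0,0,-15,0,0,0, 32,0,0,-60,0,0,0, 32,0,0,-120,0,0,0, 32,0,0,-180,0,0,0, 32,0,0,-240,0,0,0]' 40
python3 - <<'E'
from m import *
cv2.imwrite("pics/w6.png",p[...,::-1])
c=np.array([.5188,.2514,0]);a=np.radians(18.15);B=np.array([[np.cos(a),np.sin(a),0],[-np.sin(a),np.cos(a),0],[0,0,1]])
p,d,i=shot("top"); W=(cloud(d,i)-c)@B.T*1000
for n,y in (("wide",41),("narrow",-107)):
    q=W[(abs(W[...,1]-y)<30)&(abs(W[...,0])<165)&(W[...,2]>16)&(W[...,2]<34)]
    print(n,len(q),np.percentile(q,[1,50,99],axis=0) if len(q) else 0)
E
```

```text
t: 20.65
eef_pos: [0.6098, 0.1711, 0.2535]
tcp_rot: [[-0.949, -0.315, 0.002], [-0.315, 0.949, 0.001], [-0.002, 0.0, -1.0]]
contact_force: [1.3, 0.2, 0.7]
finger_gap: 0.0319
gripper_force: 0.0
wide 0 0
narrow 634 [[-133.9119 -122.1687   16.1334]
 [ -28.5366 -106.8747   20.7706]
 [ 126.8823  -91.1543   26.9937]]
```

View pics/w6.png

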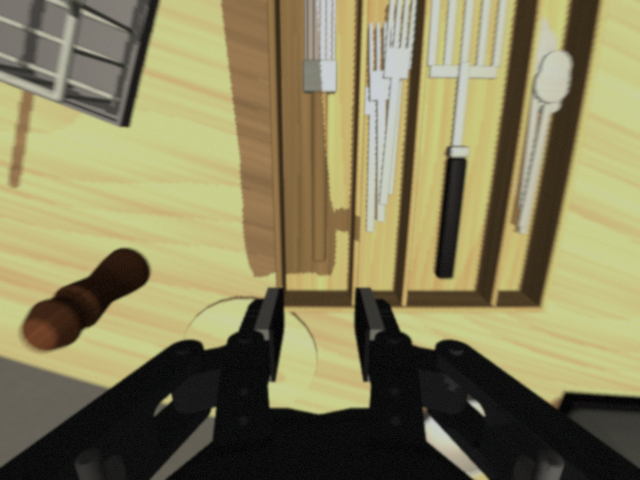

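Both utensils lie flat in their lanes, heads to the head end. The brush spans -134 to +127 mm along the tray and is centred at y = -107 mm. The turner is as I laid it.

```bash
python3 -m inch '[32,0,0,-20,0,0,0, 32,0,0,-20,0,0,0, 32,0,0,-20,0,0,0, 32,0,0,-20,0,0,0]' && python3 -c "
from rig import robot
print(robot.sign_off())"
```

```text
t: 21.25
eef_pos: [0.6098, 0.171, 0.2689]
tcp_rot: [[-0.949, -0.315, -0.001], [-0.315, 0.949, -0.0], [0.001, 0.0, -1.0]]
contact_force: [-0.2, 0.1, -0.3]
finger_gap: 0.0321
gripper_force: 0.0
the job is handed in; nothing more can be done
None
```

The turner lies flat in the widest compartment and the brush flat in the other empty one, heads to the forks' and spoons' end; I handed the job in at 21 s of the 61 s allowed, and the verdict was not shown.

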